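# Set a board to the yellow flip stop

## Task

Get the loose wooden board on the sawing jig ready for sawing to the length set by the yellow stop: with a light touch of the fingertips tip the yellow flip stop over until it hangs fully down in front of the fence, then push the board flat against the fence and along it until its end rests against the yellow stop, and withdraw. Only touch and push: do not lift the board, leave the red and blue stops standing up and untouched, do not shove any stop along its track, and leave the tools round about where they lie.

Things in the scene. Friction and masses are not known exactly. Their poses are not given: they have to be found in the camera images.
- jig: plywood sawing board fixed on the bench, 125x530x15 mm, with a wooden fence along its far edge, fence top 65 mm above the bench. Origin: bench level, under the point where the saw kerf crosses the fence's near face. x across to the far side, y left along the fence. Fence near face: x=0, fence far face: x=0.025; wood lies at z=0.015; base spans x -0.080..0.045, y -0.250..0.280
- board: loose grey-brown wooden board, 45 mm (x) by 190 mm (y) by 45 mm high, 0.16 to 0.26 kg, lying on the jig left of the stops, 10 to 18 mm short of the fence and a little askew. Origin: centre of its underside; y along its length, to the left. It slides at 1 to 3 N
- board_end (a point): centre of the lower edge of the board's right-hand end, the end that goes to the stop; axes as the board's
- yellow_arm (a joint): angle of the yellow flip arm, rad: 2.95 = flipped up, resting back (start), 0 = fully down. An L, 12 mm thick along the fence, hinged parallel to the fence at jig x=0.004, z=0.089: a bar 30 mm forward, then a leg 22 mm wide reaching 66 mm below the hinge. Under 1 N tips it: push the upper part of the raised leg from behind, towards the robot, to below about 2.4 rad; it falls the rest within 2 s
- yellow_tip (a point): middle of the end face (22x12 mm) of the yellow arm's leg, moves with the arm. While it is up: at jig x about 0.010, 157 mm above the bench, leg tip upward, its back face (where to push) sloping from jig x=0.021, z=0.159 back down to x=0.031, z=0.11; above z=0.11 nothing stands behind it. Down, the leg hangs between jig x=-0.026 and -0.004
- yellow_plane (a point): point on the fence's near face at the level where the wood lies, in the plane of the yellow stop's left side face, which the board's end comes to rest on; axes as the jig's. The stop's dark steel carriage (32 mm along the fence) is clamped on an aluminium track on the fence and slips along it if pushed with more than about 18 N
- red_tip (a point): the same point of the red arm, which stands up on the same fence, some 60 or 120 mm from the yellow one; the three stops may stand in any order
- blue_tip (a point): the same point of the blue arm, which stands up as well
- red_plane (a point): as yellow_plane, for the red stop
- blue_plane (a point): as yellow_plane, for the blue stop
- red_arm (a joint): angle of the red flip arm, rad; 2.95 = up (start), must stay up
- blue_arm (a joint): angle of the blue flip arm, rad; 2.95 = up (start), must stay up
- combo_square: combination square lying to the right of the jig, 88 x 300 mm, 30 mm high; origin: centre of its underside
- tape_measure: yellow tape measure standing to the left of the jig, 37 x 88 mm, 64 mm high; origin: centre of its underside
- pencil: yellow pencil lying behind the jig, 9 x 160 mm, 8 mm high; origin: centre of its underside

How it is judged:
By the outcome, as a careful person would: the job done as asked, in the order asked, and still so for the second after the job is handed in, with the robot touching nothing.
It also fails if it takes over 72 s, if anything falls off the work surface, if the arm or the gripper's body presses on something with over 40 N, if the wrist force passes 120 N, or if a joint passes its speed limit or range.

## Robot

A 6-joint arm with a two-finger parallel gripper is mounted at the origin on a cart in front of the work surface, level with it; the furniture and walls round the work are solid. World frame = base frame: x ahead of the robot, y to its left, z up, the work surface at z = 0. Lengths are in m, angles in rad, forces in N, time in s.
With the tool pointing down it reaches from about 0.35 to 0.775 m from the base axis. Payload 7.3 kg.
Tool frame: the origin (TCP) lies at the centre of the arm's flange, where the gripper is bolted on; the fingertips stand 178 mm ahead of it and the grasp point (between the pads) lies 159 mm ahead of it; z points along the fingers, y is the line along which they close (so a half turn about z gives the same grasp; the last joint's range is limited). The gripper opens to 92 mm and grips with 3 to 60 N. Pads are 19 mm wide; open, the fingers measure 130 mm over their backs; the gripper's body (75 mm by 190 mm) begins 47 mm behind the grasp point.
Start: joints at [-1.382, 0.342, 1.524, -0, 1.275, -0.146], TCP at [0.173, -0.496, 0.405] pointing down, gripper open.
Joint ranges: [-2.53, 2.53], [-0.77, 2.02], [0.04, 2.7], [-1, 4.14], [0.28, 2.66], [-3.11, 3.11]. Speed limits (rad/s): [2.57, 2.57, 3.14, 3.14, 3.14, 3.14].

## Interface

Orientations are given as [roll, pitch, yaw] about the fixed x, y, z axes, in that order (R = Rz(yaw) Ry(pitch) Rx(roll)).
In Python, from cell import robot gives the robot as it stands.
- The arm moves only by the shell command python3 drive.py 'ROWS' [OPENING] [FORCE]. ROWS is one flat JSON list of numbers that holds 1 to 8 rows one after another, with no inner brackets; each row has 6 numbers: dx, dy, dz in mm, then a rotation vector rx, ry, rz in units of 0.1 rad; each row shifts and turns the commanded pose from where the row before left it, along the tool's axes as they then stand; what a row does not reach is not made up. A row lasts 1/12 s, in which the tool goes at most 0.0417 m and 0.125 rad, less where a joint would pass 70% of its speed; a pose out of reach is approached as far as the arm can. OPENING is the finger opening in m, set as the command begins (- or left out keeps the last). The fingers move at their own pace and stop on an object; FORCE is the grip in N (left out, the last holds). Time passes only in rows, so rows that do not move let the fingers close. It prints the time, the measured TCP pose, the force, the opening and the grip force at its end. Input that does not fit is refused with a message, and nothing moves.
- robot.observe(): the state, without advancing time (a new reading comes with each control period).
- robot.read_camera(name): name is "scene" or "side" or "wrist"; returns a dict with "image" (480x640x3 uint8, red, green, blue), "fx", "fy", "cx", "cy" (pixels), "pose" (4x4, takes a point from camera to world coordinates). Camera axes: x right, y down, z forward; pixel columns grow to the right and rows downward; lengths in m; the calibration is good to about 2 mm. The wrist camera is an equidistant fisheye: a pixel r from the principal point sees the ray r / f radians off the axis. A picture is of the moment at which its call begins. There is no depth.
- robot.hand_in(): hands the job in; it is judged then, once.
The state is a dict: "time": time; "qpos": joint angles; "qvel": joint speeds; "joint_efforts": joint torques, N m; "tool_pos": TCP position; "tool_rot": TCP orientation; "contact_force": force on the tool from outside, world axes, zero at the start; "torque": the same for the moment, N m; "opening": finger opening in m; "grip_force": force on a finger pad.
Only numpy, scipy, OpenCV 4.12 (cv2) and the standard library are available. Lean on these libraries where they do the work, as an engineer would, in place of code of your own. Each camera call takes 0.05 s, during which the arm holds its last target. There are 200 camera calls.

## Working session

There is one attempt and no reset: what is moved stays moved. The work goes in short steps, Python scripts to look and compute and a shell command to move; the robot and the scene stay as the last step left them, time stands still between calls to the robot, and variables do not carry over. Pictures are saved under pics/ and viewed, at most 10 in all, crops included, and the job is handed in when it is done.

```bash
ls; mkdir -p pics; python3 - <<'E'
from cell import robot
import cv2,numpy as np
for n in ("scene","side"):
    c=robot.read_camera(n); cv2.imwrite(f"pics/{n}0.png",c["image"][:,:,::-1]); print(n,c["fx"],c["fy"],c["cx"],c["cy"],np.round(c["pose"],4).tolist())
s=robot.observe(); print(s)
E
```

```text
cell.py
drive.py
pics
scene 451.73601729854744 451.73601729854744 311.2915333293279 248.74464099747044 [[0.7364, -0.39, 0.5528, -0.2346], [-0.6765, -0.4267, 0.6002, -0.8241], [0.0018, -0.816, -0.5781, 0.8814], [0.0, 0.0, 0.0, 1.0]]
side 455.1726625146641 455.1726625146641 320.0129085989953 239.86655310593395 [[0.9857, -0.1171, 0.1216, 0.3668], [-0.1679, -0.6073, 0.7765, -0.8737], [-0.0171, -0.7858, -0.6183, 0.7728], [0.0, 0.0, 0.0, 1.0]]
{'time': 0.1, 'qpos': array([-1.38196645e+00,  3.42651351e-01,  1.52494051e+00,  7.00486805e-06,
        1.27543522e+00, -1.45980518e-01]), 'qvel': array([ 0.00054603, -0.0008955 , -0.00153618,  0.00010983, -0.00140069,
        0.00121033]), 'joint_efforts': array([ 1.97142275e-03, -4.32003951e+01, -2.44695747e+01,  7.19262077e-02,
        5.26241970e-02, -5.29843032e-05]), 'tool_pos': array([ 0.17251658, -0.49570738,  0.40410854]), 'tool_rot': array([-3.14017446e+00, -2.15283053e-04,  3.34808195e-01]), 'contact_force': array([ 0.12597542, -0.02348757,  0.32324524]), 'torque': array([-0.01883122,  0.01581327,  0.00985915]), 'grip_force': 0.0, 'opening': 0.09137866396767388}
```

View pics/scene0.png

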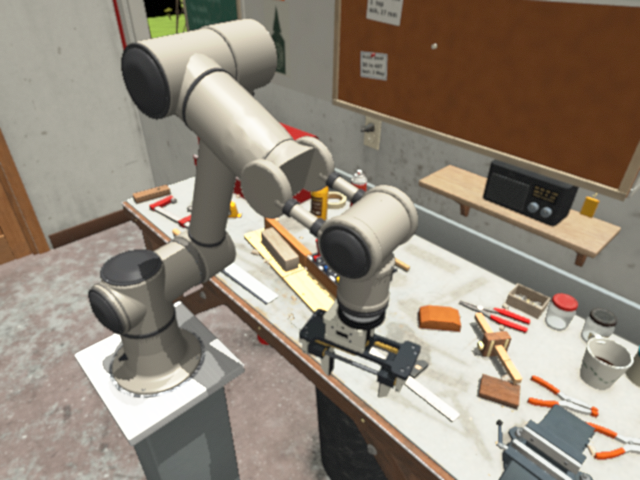

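View pics/side0.png

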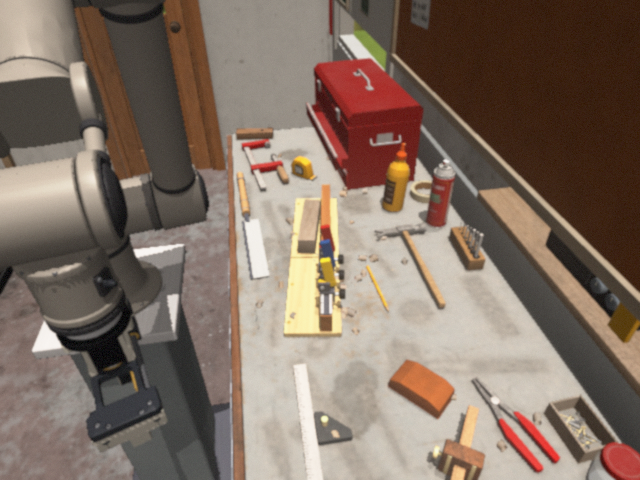

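The side view shows the jig at about columns 285–342, rows 197–334. The board is at (310,225). The stops run from left to right: red (326,233), blue (326,250), yellow (327,268). I'll zoom in on the jig.

```bash
python3 - <<'E'
import cv2
i=cv2.imread("pics/side0.png")[185:345,270:400]
i=cv2.resize(i,None,fx=3.75,fy=3.75,interpolation=cv2.INTER_CUBIC)
cv2.imwrite("pics/side0c.png",i);print(i.shape)
E
```

```text
(600, 488, 3)
```

View pics/side0c.png

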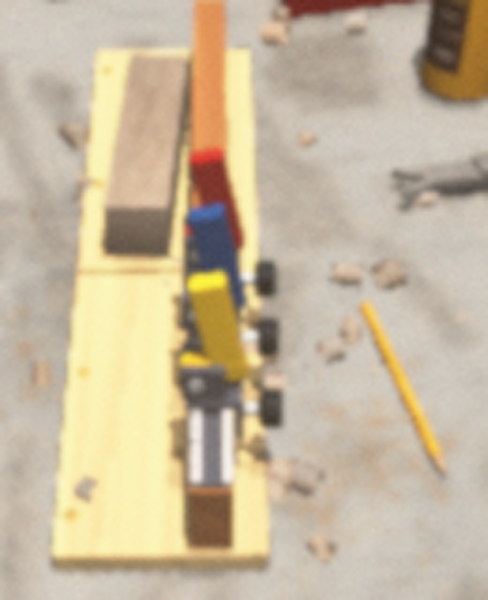

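The crop shows the jig's top corners at crop (52,555), (270,557), (97,50) and (250,50). The board's near end runs from (105,208) to (172,208). The yellow tip is at (208,280), blue at (207,213) and red at (207,157). The kerf is at row 270.

```bash
cat > h.py <<'E'
import numpy as np, cv2
from scipy.optimize import least_squares
from scipy.spatial.transform import Rotation as R
from cell import robot
def ray(c,p):
    x=(p[0]-c["cx"])/c["fx"]; y=(p[1]-c["cy"])/c["fy"]
    if c.get("fish"):
        r=np.hypot(x,y); k=np.tan(r)/max(r,1e-9); x*=k;y*=k
    d=c["pose"][:3,:3]@np.array([x,y,1]); return c["pose"][:3,3],d
def at_z(c,p,z): o,d=ray(c,p); return o+d*(z-o[2])/d[2]
def at_y(c,p,y): o,d=ray(c,p); return o+d*(y-o[1])/d[1]
def proj(c,P):
    P=np.atleast_2d(P); q=(P-c["pose"][:3,3])@c["pose"][:3,:3]
    if c.get("fish"):
        rr=np.hypot(q[:,0],q[:,1]); th=np.arctan2(rr,q[:,2]); u=q[:,:2]/np.maximum(rr,1e-9)[:,None]*th[:,None]
    else: u=q[:,:2]/q[:,2:]
    return u*[c["fx"],c["fy"]]+[c["cx"],c["cy"]]
def cam(n):
    c=robot.read_camera(n); c["fish"]=n=="wrist"; c["pose"]=np.array(c["pose"]); return c
E
python3 - <<'E'
from h import *
c=cam("side")
f=lambda p:np.array(p)/3.75+[270,185]
pts=[[-.08,-.25,.015],[.045,-.25,.015],[-.08,.28,.015],[.045,.28,.015]]
px=np.array([f(p) for p in [(52,555),(270,557),(97,50),(250,50)]])
def T(v,P): 
    P=np.array(P,float);cc,s=np.cos(v[2]),np.sin(v[2]);return P@np.array([[cc,s,0],[-s,cc,0],[0,0,1]])+[v[0],v[1],0]
r=least_squares(lambda v:(proj(c,T(v,pts))-px).ravel(),[.5,.1,0]);v=r.x
print(v,r.fun)
inv=lambda P:T([0,0,-v[2]],np.array(P)-[v[0],v[1],0])
for n,p in dict(yel=(208,280),blue=(207,213),red=(207,157)).items():
    w=at_z(c,f(p),.157);print(n,w,inv(w))
for n,p,z in [("bl",(105,208),.06),("br",(172,208),.06),("fl",(135,57),.06),("fr",(187,57),.06),("kerf",(90,270),.015),("penc",(440,470),.004),("penc2",(367,303),.004)]:
    w=at_z(c,f(p),z);print(n,w,inv(w))
c=cam("scene"); print(proj(c,T(v,pts)))
E
```

```text
[ 0.50761163  0.00533492 -0.17632957] [-0.23580977  0.60647893  0.13881572 -0.24030523 -0.01630889 -0.19329831
  0.1479403  -0.61438031]
yel [ 0.48786378 -0.16792249  0.157     ] [ 0.01095069 -0.17403502  0.157     ]
blue [ 0.49784938 -0.10919768  0.157     ] [ 0.01048011 -0.11446914  0.157     ]
red [ 0.50748538 -0.05554614  0.157     ] [ 0.01055529 -0.05995919  0.157     ]
bl [0.45182011 0.02960323 0.06      ] [-0.05918351  0.01410522  0.06      ]
br [0.49626646 0.0210358  0.06      ] [-0.01392346  0.01346729  0.06      ]
fl [0.49845231 0.20931522 0.06      ] [-0.04479897  0.19921072  0.06      ]
fr [0.53725583 0.2016567  0.06      ] [-0.00525368  0.19847775  0.06      ]
kerf [0.43809082 0.0203708  0.015     ] [-0.07108038  0.0026076   0.015     ]
penc [ 0.62488134 -0.19275308  0.004     ] [ 0.1501994  -0.17444535  0.004     ]
penc2 [ 0.61950981 -0.03625105  0.004     ] [ 0.117458   -0.02131227  0.004     ]
[[330.30603205 327.84557041]
 [367.38241707 310.50462045]
 [243.82919707 234.77663849]
 [275.49504092 224.48449945]]
```

Jig pose is x=0.508, y=0.005, yaw -0.176, with a fit residual of about 0.5 px. The stops are at jig y -0.174 (yellow), -0.114 (blue) and -0.060 (red). I'll close the fingers and turn the tool so they close along jig x (yaw 1.394).

Units first: shifts go in mm and turns go in units of 0.1 rad. So -0.12 rad is -1.2.

```bash
python3 drive.py '[0,0,0,0,0,-1.2,0,0,0,0,0,-1.2,0,0,0,0,0,-1.2,0,0,0,0,0,-1.2,0,0,0,0,0,-1.2,0,0,0,0,0,-1.2,0,0,0,0,0,-1.2,0,0,0,0,0,-1.2]' 0 10
python3 drive.py '[0,0,0,0,0,-1,0,0,0,0,0,0]'
cat >> h.py <<'E'
J=np.array([.5076,.0053]);YAW=-.1763
def jig2w(P): c,s=np.cos(YAW),np.sin(YAW); return J+np.array([[c,-s],[s,c]])@np.array(P[:2])
def w2jig(P): c,s=np.cos(YAW),np.sin(YAW); return np.array([[c,s],[-s,c]])@(np.array(P[:2])-J)
def to(jx,jy,ztip):
    s=robot.observe(); Rt=R.from_euler("xyz",s["tool_rot"])
    w=np.r_[jig2w([jx,jy]),ztip+.178]-s["tool_pos"]
    print("now jig",np.round(w2jig(s["tool_pos"]),4),"tip z",round(s["tool_pos"][2]-.178,4),"rot",np.round(s["tool_rot"],4),"t",s["time"],"F",np.round(s["contact_force"],1))
    yaw=s["tool_rot"][2]; Q=R.from_euler("xyz",[np.pi,0,YAW+np.pi/2])
    print("tool move",np.round(Rt.inv().apply(w),4),"rot",np.round((Rt.inv()*Q).as_rotvec(),4))
E
python3 -c "
from h import *
to(.08,-.174,.227)"
```

```text
time: 0.87
tool_pos: [0.1725, -0.4958, 0.4045]
tool_rot: [-3.141, -0.0, 1.301]
contact_force: [0.2, 0.4, -0.0]
opening: 0.0432
grip_force: 0.0
time: 1.03
tool_pos: [0.1725, -0.4958, 0.4045]
tool_rot: [-3.141, -0.0, 1.398]
contact_force: [-0.2, 0.0, 0.1]
opening: 0.0297
grip_force: 0.0
now jig [-0.242  -0.5521] tip z 0.2265 rot [-3.1414e+00 -3.0000e-04  1.3983e+00] t 1.0333 F [-0.2  0.   0.1]
tool move [ 0.3769  0.3234 -0.0004] rot [-0.0001 -0.0003  0.0038]
```

To row units: 0.0236 m is 23.6, 0.0202 m is 20.2.

```bash
python3 drive.py '[23.6,20.2,0,0,0,0,23.6,20.2,0,0,0,0,23.6,20.2,0,0,0,0,23.6,20.2,0,0,0,0,23.6,20.2,0,0,0,0,23.6,20.2,0,0,0,0,23.6,20.2,0,0,0,0,23.6,20.2,0,0,0,0]' >/dev/null
python3 drive.py '[23.6,20.2,0,0,0,0,23.6,20.2,0,0,0,0,23.6,20.2,0,0,0,0,23.6,20.2,0,0,0,0,23.6,20.2,0,0,0,0,23.6,20.2,0,0,0,0,23.6,20.2,0,0,0,0,0,0,0,0,0,0]'
python3 - <<'E'
from h import *
to(.08,-.174,.138)
c=cam("wrist"); cv2.imwrite("pics/w1.png",c["image"][:,:,::-1]); c=cam("side"); cv2.imwrite("pics/s1.png",cv2.resize(c["image"][150:350,240:440,::-1],None,fx=3,fy=3,interpolation=cv2.INTER_CUBIC))
E
```

```text
time: 2.37
tool_pos: [0.5358, -0.1971, 0.4043]
tool_rot: [3.14, -0.002, 1.395]
contact_force: [-1.5, -0.2, -1.0]
opening: 0.0004
grip_force: 0.0
now jig [ 0.0632 -0.1943] tip z 0.2263 rot [ 3.1404e+00 -1.7000e-03  1.3953e+00] t 2.3667 F [-1.5 -0.2 -1. ]
tool move [0.0201 0.0167 0.0883] rot [ 0.0012 -0.0017  0.0008]
```

View pics/w1.png

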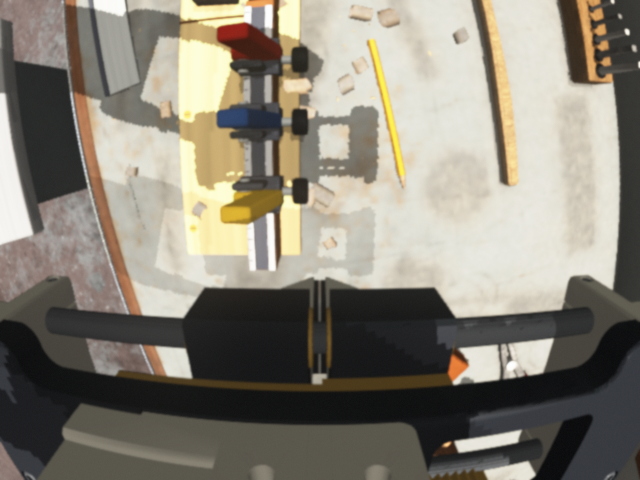

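The wrist view shows the yellow leg's tip at about (230,213), blue at (227,118), red at (231,38), and the jig's right-hand corners at (188,254) and (300,252). Using these as a cross-check.

```bash
python3 - <<'E'
from h import *
c=cam("wrist")
for n,p,z in [("yel",(228,213),.157),("blue",(224,118),.157),("red",(228,36),.157),("c1",(188,254),.015),("c2",(300,252),.015),("penc",(402,184),.004)]:
    print(n,np.round(w2jig(at_z(c,p,z)),4))
E
```

```text
yel [ 0.0036 -0.1712]
blue [ 0.0032 -0.1112]
red [ 0.0056 -0.0589]
c1 [-0.0815 -0.2468]
c2 [ 0.0416 -0.2437]
penc [ 0.148  -0.1729]
```

Both views agree to within a few mm, so I'll move behind the leg, go down, then push.

To row units: 0.017 m is 17, 0.03 m is 30.

```bash
python3 drive.py '[21,17,0,0,0,0,0,0,30,0,0,0,0,0,30,0,0,0,0,0,28,0,0,0,0,0,0,0,0,0,0,0,0,0,0,0]'
python3 -c "
from h import *
to(.045,-.173,.138)"
```

```text
time: 3.02
tool_pos: [0.5524, -0.1836, 0.3161]
tool_rot: [-3.139, -0.001, 1.392]
contact_force: [0.3, 0.2, -0.1]
opening: 0.0005
grip_force: 0.0
now jig [ 0.0772 -0.1781] tip z 0.1381 rot [-3.1386e+00 -5.0000e-04  1.3923e+00] t 3.0167 F [ 0.3  0.2 -0.1]
tool move [ 0.0051 -0.0323  0.0003] rot [-0.003  -0.0005 -0.0022]
```

```bash
python3 drive.py '[5,-8,0,0,0,0,0,-8,0,0,0,0,0,-8,0,0,0,0,0,-5,0,0,0,0,0,-5,0,0,0,0,0,-5,0,0,0,0,0,0,0,0,0,0]'
python3 drive.py '[0,-4,0,0,0,0,0,-4,0,0,0,0,0,-4,0,0,0,0,0,-4,0,0,0,0,0,-4,0,0,0,0,0,-4,0,0,0,0,0,-4,0,0,0,0,0,0,0,0,0,0]'
python3 - <<'E'
from h import *
to(.005,-.173,.138)
c=cam("side"); cv2.imwrite("pics/s2.png",cv2.resize(c["image"][180:340,250:410,::-1],None,fx=3.5,fy=3.5,interpolation=cv2.INTER_CUBIC))
E
```

```text
time: 3.6
tool_pos: [0.5149, -0.1709, 0.3171]
tool_rot: [-3.142, 0.0, 1.394]
contact_force: [0.3, 0.4, 0.1]
opening: 0.0002
grip_force: 0.0
time: 4.27
tool_pos: [0.4874, -0.1658, 0.3167]
tool_rot: [-3.141, -0.0, 1.395]
contact_force: [-0.3, 0.1, -0.2]
opening: 0.0002
grip_force: 0.0
now jig [ 0.0102 -0.172 ] tip z 0.1387 rot [-3.1408e+00 -1.0000e-04  1.3947e+00] t 4.2667 F [-0.3  0.1 -0.2]
tool move [-0.001  -0.0052  0.0007] rot [-0.0008 -0.0001  0.0002]
```

View pics/s2.png

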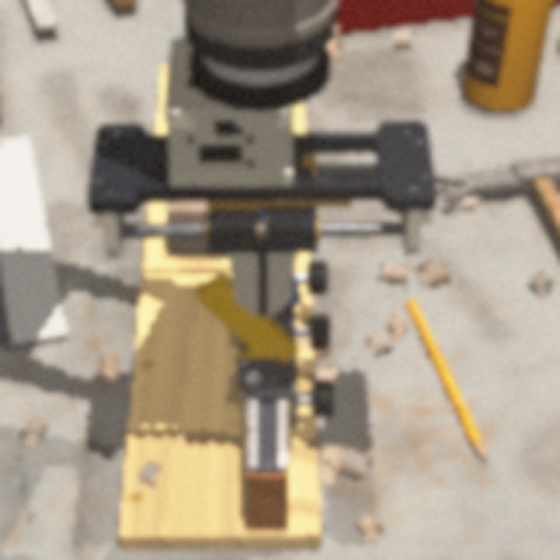

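The yellow leg leans forward: its tip at (212,287), touching the finger. I'll push a little further, then withdraw behind and up and check that it falls.

To row units: -0.004 m is -4.

```bash
python3 drive.py '[0,-4,0,0,0,0,0,-4,0,0,0,0,0,-4,0,0,0,0,0,-4,0,0,0,0,0,-4,0,0,0,0,0,0,0,0,0,0,0,0,0,0,0,0,0,0,0,0,0,0]'
python3 drive.py '[0,20,-5,0,0,0,0,20,-20,0,0,0,0,0,-40,0,0,0,0,0,-25,0,0,0,0,0,0,0,0,0]'
python3 - <<'E'
from h import *
to(-.1,.106,.228)
c=cam("side"); cv2.imwrite("pics/s3.png",cv2.resize(c["image"][180:340,250:410,::-1],None,fx=3.5,fy=3.5,interpolation=cv2.INTER_CUBIC))
E
```

```text
time: 4.98
tool_pos: [0.4685, -0.1626, 0.3168]
tool_rot: [3.141, 0.0, 1.395]
contact_force: [-0.4, -0.4, 0.0]
opening: 0.0008
grip_force: 0.0
time: 5.4
tool_pos: [0.5091, -0.1699, 0.4121]
tool_rot: [3.132, 0.003, 1.395]
contact_force: [0.2, -0.3, -0.5]
opening: 0.0007
grip_force: 0.0
now jig [ 0.0321 -0.1722] tip z 0.2341 rot [3.1319e+00 2.9000e-03 1.3952e+00] t 5.4 F [ 0.2 -0.3 -0.5]
tool move [ 0.2783 -0.132   0.0041] rot [0.0097 0.0029 0.0007]
```

View pics/s3.png

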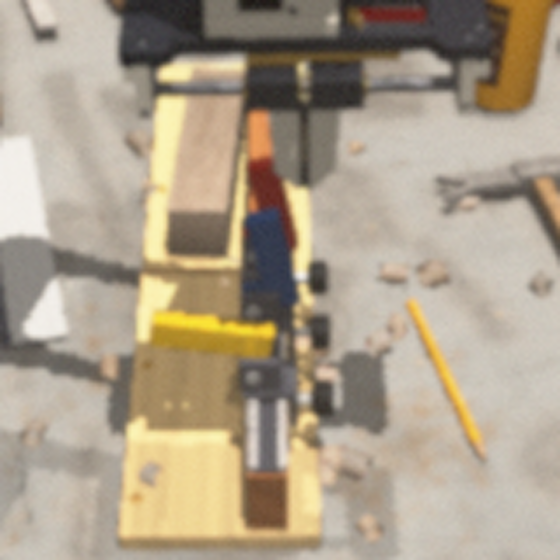

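The yellow arm is mid-fall: its leg is horizontal at (215,332). It keeps dropping while I move to the near side of the board.

```bash
python3 drive.py '[33,-16,0,0,0,0,33,-16,0,0,0,0,33,-16,0,0,0,0,33,-16,0,0,0,0,33,-16,0,0,0,0,33,-16,0,0,0,0,33,-16,0,0,0,0,33,-16,0,0,0,0]'
python3 drive.py '[0,0,0,0,0,0,0,0,0,0,0,0,0,0,0,0,0,0,0,0,0,0,0,0]'
python3 - <<'E'
from h import *
to(-.1,.095,.026)
c=cam("side"); cv2.imwrite("pics/s4.png",cv2.resize(c["image"][180:340,250:410,::-1],None,fx=3.5,fy=3.5,interpolation=cv2.INTER_CUBIC))
c=cam("wrist"); cv2.imwrite("pics/w4.png",c["image"][:,:,::-1])
E
```

```text
time: 6.12
tool_pos: [0.4269, 0.1143, 0.4055]
tool_rot: [-3.14, 0.001, 1.394]
contact_force: [0.7, 0.3, -0.1]
opening: 0.0005
grip_force: 0.0
time: 6.45
tool_pos: [0.4284, 0.1119, 0.4061]
tool_rot: [-3.141, 0.001, 1.394]
contact_force: [0.2, 0.4, 0.5]
opening: 0.0002
grip_force: 0.0
now jig [-0.0967  0.0911] tip z 0.2281 rot [-3.1408e+00  6.0000e-04  1.3936e+00] t 6.45 F [0.2 0.4 0.5]
tool move [ 0.0041 -0.0031  0.2021] rot [-0.0008  0.0006 -0.0009]
```

View pics/s4.png

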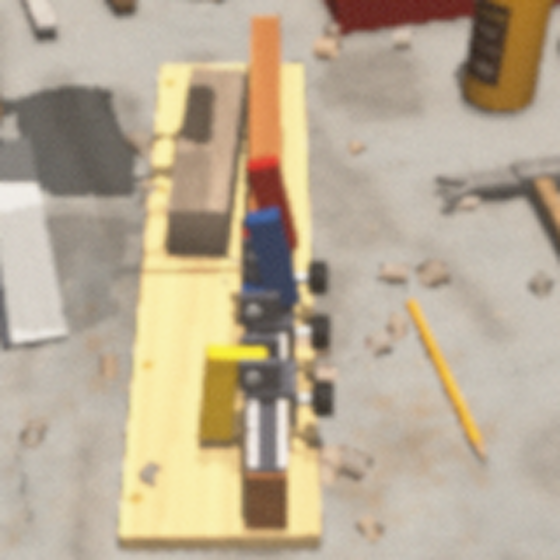

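The yellow arm now hangs fully down (leg at columns 203–237, rows 350–443). Red and blue are still up. Next I go down beside the board.

To row units: 0.04 m is 40, 0.03 m is 30.

```bash
python3 drive.py '[0,-4,40,0,0,0,0,0,40,0,0,0,0,0,40,0,0,0,0,0,40,0,0,0,0,0,30,0,0,0,0,0,10,0,0,0,0,0,0,0,0,0,0,0,0,0,0,0]'
python3 -c "
from h import *
to(-.072,.095,.026)"
```

```text
time: 7.22
tool_pos: [0.4245, 0.1128, 0.2064]
tool_rot: [-3.141, 0.0, 1.393]
contact_force: [-0.2, -0.2, 0.5]
opening: 0.0004
grip_force: 0.0
now jig [-0.1007  0.0912] tip z 0.0284 rot [-3.1405e+00  4.0000e-04  1.3933e+00] t 7.2167 F [-0.2 -0.2  0.5]
tool move [0.0038 0.0286 0.0024] rot [-0.001   0.0004 -0.0012]
```

To row units: 0.008 m is 8, 0.005 m is 5.

```bash
python3 drive.py '[0,8,2,0,0,0,0,8,0,0,0,0,0,5,0,0,0,0,0,4,0,0,0,0,0,3,0,0,0,0,0,0,0,0,0,0]' | grep -E 'pos|force'
python3 drive.py '[0,3,0,0,0,0,0,2,0,0,0,0,0,0,0,0,0,0]' | grep -E 'pos|force'
python3 -c "
from h import *
to(-.064,.095,.026)"
```

```text
tool_pos: [0.4523, 0.1085, 0.205]
contact_force: [0.6, 0.7, -0.7]
grip_force: 0.0
tool_pos: [0.4568, 0.1077, 0.2047]
contact_force: [0.1, 1.1, 0.0]
grip_force: 0.2
now jig [-0.068   0.0919] tip z 0.0267 rot [3.1414e+00 1.0000e-04 1.3948e+00] t 7.9667 F [0.1 1.1 0. ]
tool move [0.0031 0.004  0.0007] rot [0.0002 0.0001 0.0004]
```

```bash
for i in 1 2 3; do python3 drive.py '[0,2,0,0,0,0,0,1,0,0,0,0,0,0,0,0,0,0]' | grep -E 'pos|contact'; done
python3 -c "
from h import *
to(-.064,.095,.026)"
```

```text
tool_pos: [0.4597, 0.1072, 0.2047]
contact_force: [-0.6, 0.1, 0.5]
tool_pos: [0.4611, 0.1069, 0.2045]
contact_force: [-8.1, 1.6, 7.4]
tool_pos: [0.4621, 0.1068, 0.2043]
contact_force: [-17.4, 4.9, 14.8]
now jig [-0.0626  0.0919] tip z 0.0263 rot [-3.1307e+00  1.5000e-03  1.3951e+00] t 8.7167 F [-17.4   4.9  14.8]
tool move [ 0.0031 -0.0014  0.0004] rot [-0.0108  0.0015  0.0006]
```

The board is against the fence: force rose to 17 N at jig x -0.064 + 0.019 = -0.045, which matches its 45 mm width. I'll back off and check from above before going round to the left end.

```bash
python3 drive.py '[0,-3,0,0,0,0,0,-15,0,0,0,0,0,-10,-2,0,0,0,35,0,0,0,0,0,35,0,0,0,0,0,35,0,0,0,0,0,35,0,0,0,0,0,0,0,0,0,0,0]'
python3 - <<'E'
from h import *
to(-.028,.235,.030)
c=cam("side"); print("tape jig",w2jig(at_z(c,(302,168),.03)))
cv2.imwrite("pics/s5.png",cv2.resize(c["image"][180:340,250:410,::-1],None,fx=3.5,fy=3.5,interpolation=cv2.INTER_CUBIC))
E
```

```text
time: 9.38
tool_pos: [0.4632, 0.2537, 0.2074]
tool_rot: [3.138, -0.003, 1.398]
contact_force: [-1.0, -0.5, 0.3]
opening: 0.0005
grip_force: 0.0
now jig [-0.0872  0.2368] tip z 0.0294 rot [ 3.1378 -0.0034  1.3984] t 9.3833 F [-1.  -0.5  0.3]
tool move [-0.002   0.0592 -0.0004] rot [ 0.0038 -0.0034  0.0039]
tape jig [-0.06672276  0.43904225]
```

View pics/s5.png

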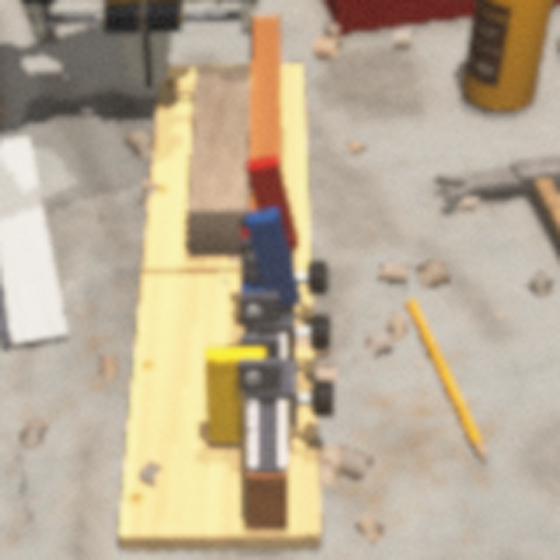

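The board now lies along the fence (end at columns 188–245, row 250) and the stops are unchanged. I'll go behind its left end and push along the fence.

```bash
python3 drive.py '[0,20,0,0,0,0,0,20,0,0,0,0,0,19,0,0,0,0,-6,0,0,0,0,0,-6,0,0,0,0,0,0,0,0,0,0,0]' | grep -E 'pos|contact'
python3 -c "
from h import *
to(-.028,.215,.030)"
```

```text
tool_pos: [0.5175, 0.2252, 0.2064]
contact_force: [-0.3, 0.2, -0.1]
now jig [-0.0288  0.2182] tip z 0.0284 rot [-3.1398e+00  1.2000e-03  1.3935e+00] t 9.9333 F [-0.3  0.2 -0.1]
tool move [-0.0032  0.0008 -0.0016] rot [-0.0018  0.0012 -0.001 ]
```

```bash
for i in 1 2; do python3 drive.py '[-6,0,0,0,0,0,-6,0,0,0,0,0,-6,0,0,0,0,0,-6,0,0,0,0,0,-6,0,0,0,0,0,-6,0,0,0,0,0,-6,0,0,0,0,0,-6,0,0,0,0,0]' | grep -E 'pos|contact'; done
python3 -c "
from h import *
to(-.028,.034,.030)"
```

```text
tool_pos: [0.5099, 0.1789, 0.2067]
contact_force: [0.5, 0.8, -1.0]
tool_pos: [0.5015, 0.1316, 0.2067]
contact_force: [0.2, 1.6, 0.8]
now jig [-0.0282  0.1233] tip z 0.0287 rot [3.1415 0.     1.3948] t 11.2667 F [0.2 1.6 0.8]
tool move [-0.0893  0.0002 -0.0013] rot [0.0001 0.     0.0003]
```

```bash
for i in 1; do python3 drive.py '[-6,0,0,0,0,0,-6,0,0,0,0,0,-6,0,0,0,0,0,-6,0,0,0,0,0,-6,0,0,0,0,0,-6,0,0,0,0,0,-6,0,0,0,0,0,-6,0,0,0,0,0]' | grep -E 'pos|contact'; done
python3 drive.py '[-5,0,0,0,0,0,-5,0,0,0,0,0,-4,0,0,0,0,0,-4,0,0,0,0,0,-3,0,0,0,0,0,-3,0,0,0,0,0,0,0,0,0,0,0]' | grep -E 'pos|contact'
python3 - <<'E'
from h import *
to(-.028,.034,.030)
c=cam("side"); cv2.imwrite("pics/s6.png",cv2.resize(c["image"][180:340,250:410,::-1],None,fx=3.5,fy=3.5,interpolation=cv2.INTER_CUBIC))
E
```

```text
tool_pos: [0.4931, 0.0844, 0.2067]
contact_force: [0.3, 0.4, 0.6]
tool_pos: [0.4889, 0.0608, 0.2067]
contact_force: [-0.0, 0.1, -0.4]
now jig [-0.0282  0.0514] tip z 0.0287 rot [-3.1414e+00  4.0000e-04  1.3945e+00] t 12.5167 F [-0.   0.1 -0.4]
tool move [-0.0174  0.0002 -0.0013] rot [-0.0002  0.0004  0.    ]
```

View pics/s6.png

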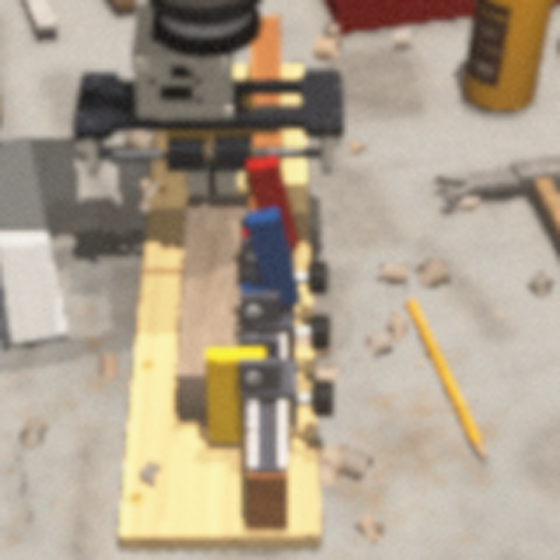

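The board is still along the fence, with its end (bottom corner at (178,417)) close to the yellow leg (rows 350–443). From here I creep in small steps, watching the force.

To row units: -0.003 m is -3, -0.002 m is -2.

```bash
python3 drive.py '[-3,0,0,0,0,0,-2,0,0,0,0,0,-2,0,0,0,0,0,-2,0,0,0,0,0,0,0,0,0,0,0]' | grep -E 'pos|contact'
python3 drive.py '[-1,0,0,0,0,0,-1,0,0,0,0,0,0,0,0,0,0,0]' | grep -E 'pos|contact'
python3 drive.py '[-1,0,0,0,0,0,-1,0,0,0,0,0,0,0,0,0,0,0]' | grep -E 'pos|contact'
python3 -c "
from h import *
to(-.028,.034,.030)"
```

```text
tool_pos: [0.4873, 0.0521, 0.2067]
contact_force: [0.4, 0.8, -0.1]
tool_pos: [0.487, 0.0504, 0.2067]
contact_force: [-0.1, 0.5, 0.7]
tool_pos: [0.4867, 0.0484, 0.2067]
contact_force: [0.3, 1.1, 0.1]
now jig [-0.0282  0.0388] tip z 0.0287 rot [-3.1416e+00  2.0000e-04  1.3948e+00] t 13.4833 F [0.3 1.1 0.1]
tool move [-0.0048  0.0002 -0.0013] rot [-0.      0.0002  0.0003]
```

To row units: -0.001 m is -1.

```bash
python3 drive.py '[-1,0,0,0,0,0,0,0,0,0,0,0]' | grep -E 'pos|contact'
python3 drive.py '[-0.5,0,0,0,0,0,0,0,0,0,0,0]' | grep -E 'pos|contact'
```

```text
tool_pos: [0.4865, 0.0474, 0.2067]
contact_force: [-0.7, -0.0, -0.8]
tool_pos: [0.4864, 0.0471, 0.2067]
contact_force: [-0.1, 2.5, -0.8]
```

To row units: -0.0005 m is -0.5.

```bash
python3 drive.py '[-0.5,0,0,0,0,0,0,0,0,0,0,0]' | grep -E 'pos|contact'
```

```text
tool_pos: [0.4864, 0.047, 0.2067]
contact_force: [1.0, 5.1, 0.4]
```

```bash
python3 drive.py '[-0.5,0,0,0,0,0,0,0,0,0,0,0,0,0,0,0,0,0]' | grep -E 'pos|contact'
python3 - <<'E'
from h import *
to(-.028,.034,.030)
c=cam("side"); cv2.imwrite("pics/s7.png",cv2.resize(c["image"][225:315,280:370,::-1],None,fx=6,fy=6,interpolation=cv2.INTER_CUBIC))
E
```

```text
tool_pos: [0.4863, 0.0468, 0.2067]
contact_force: [1.6, 6.9, -0.5]
now jig [-0.0283  0.0371] tip z 0.0287 rot [ 3.1415e+00 -1.2000e-03  1.3946e+00] t 14.2333 F [ 1.6  6.9 -0.5]
tool move [-0.0031  0.0003 -0.0013] rot [ 0.0001 -0.0012  0.0001]
```

View pics/s7.png

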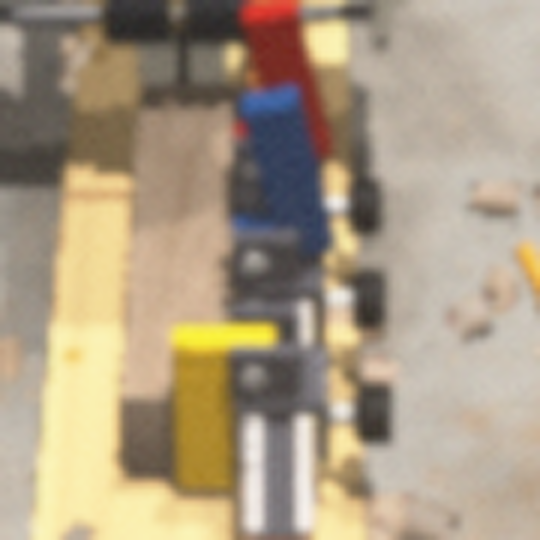

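The board's end reaches the yellow leg: 7 N of force rising sharply, carriage not moved. I'll measure skew from the board's left top edge, crop (122,398) to (142,105).

```bash
python3 - <<'E'
from h import *
c=cam("side")
for p in [(122,398),(142,105)]: print(w2jig(at_z(c,np.array(p)/6+[280,225],.06)))
E
python3 drive.py '[2,0,0,0,0,0,10,0,0,0,0,0,20,0,0,0,0,0,0,-30,0,0,0,0,0,-30,0,0,0,0,0,0,0,0,0,0]' | grep -E 'pos|contact'
python3 -c "
from h import *
to(-.09,-.06,.028)"
```

```text
[-0.0456926 -0.1680712]
[-0.04451645  0.00567573]
tool_pos: [0.4276, 0.0893, 0.2058]
contact_force: [-0.1, 0.1, 0.3]
now jig [-0.0935  0.0687] tip z 0.0278 rot [-3.1333e+00  1.9000e-03  1.3967e+00] t 14.8333 F [-0.1  0.1  0.3]
tool move [-0.1287  0.0032  0.    ] rot [-0.0083  0.0019  0.0021]
```

Skew is under 0.01 rad, so it is nearly flush. For certainty I'll turn the gripper slim side to the fence, clear of the raised stops, and press lightly at mid-board.

```bash
python3 drive.py '[0,-20,-20,0,0,1.2,0,0,0,0,0,1.2,0,0,0,0,0,1.2,0,0,0,0,0,1.2,0,0,0,0,0,1.2,0,0,0,0,0,1.2,0,0,0,0,0,1.2,0,0,0,0,0,1.2]' | grep -E 'pos|contact'
python3 drive.py '[0,0,0,0,0,1.2,0,0,0,0,0,1.2,0,0,0,0,0,1.2,0,0,0,0,0,1.2,0,0,0,0,0,1.2,0,0,0,0,0,0,0,0,0,0,0,0]' | grep -E 'pos|contact'
python3 -c "
from h import *
YAW0=YAW
to(-.08,-.075,.046)"
```

```text
tool_pos: [0.4133, 0.0919, 0.2268]
contact_force: [0.2, 0.4, -0.1]
tool_pos: [0.4132, 0.0918, 0.2268]
contact_force: [0.3, 0.8, -0.4]
now jig [-0.1081  0.0686] tip z 0.0488 rot [ 3.1413e+00 -2.0000e-04 -1.6140e-01] t 16.0833 F [ 0.3  0.8 -0.4]
tool move [0.0259 0.144  0.0028] rot [ 3.0000e-04  1.0000e-04 -1.5559e+00]
```

To row units: 0.036 m is 36, 0.015 m is 15, 0.015 rad is 0.15.

```bash
python3 drive.py '[0,36,0,0,0,0.15,0,36,0,0,0,0,0,36,0,0,0,0,0,36,0,0,0,0,15,0,3,0,0,0,15,0,0,0,0,0,10,0,0,0,0,0,0,0,0,0,0,0]' | grep -E 'pos|contact'
python3 -c "
from h import *
to(-.056,-.075,.046)"
```

```text
tool_pos: [0.4289, -0.0582, 0.2239]
contact_force: [1.1, -0.2, 0.0]
now jig [-0.0664 -0.0763] tip z 0.0459 rot [ 3.1411e+00 -2.6000e-03 -1.7780e-01] t 16.75 F [ 1.1 -0.2  0. ]
tool move [ 0.0104 -0.0014 -0.    ] rot [ 0.0025 -0.0017 -1.5723]
```

```bash
python3 drive.py '[4,0,0,0,0,0,3,0,0,0,0,0,2,0,0,0,0,0,0,0,0,0,0,0]' | grep -E 'pos|contact'
python3 drive.py '[1,0,0,0,0,0,0,0,0,0,0,0]' | grep -E 'pos|contact'
python3 drive.py '[1,0,0,0,0,0,0,0,0,0,0,0]' | grep -E 'pos|contact'
```

```text
tool_pos: [0.4361, -0.0587, 0.2237]
contact_force: [-0.3, 0.1, 0.3]
tool_pos: [0.4369, -0.059, 0.2237]
contact_force: [0.8, 0.2, 0.1]
tool_pos: [0.4378, -0.0592, 0.2237]
contact_force: [-0.7, 0.7, -0.6]
```

To row units: 0.001 m is 1.

```bash
python3 drive.py '[1,0,0,0,0,0,0,0,0,0,0,0]' | grep -E 'pos|contact'
python3 drive.py '[1,0,0,0,0,0,0,0,0,0,0,0]' | grep -E 'pos|contact'
python3 drive.py '[1,0,0,0,0,0,0,0,0,0,0,0]' | grep -E 'pos|contact'
```

```text
tool_pos: [0.4385, -0.0593, 0.2236]
contact_force: [-3.2, 1.4, 2.7]
tool_pos: [0.4389, -0.0594, 0.2234]
contact_force: [-6.9, 0.4, 4.8]
tool_pos: [0.4393, -0.0594, 0.2233]
contact_force: [-9.1, 1.3, 6.2]
```

The contact was firm straight away, so the board is flush. I'll back off, turn back and touch the end once more to confirm it rests on the stop.

```bash
python3 drive.py '[-3,0,0,0,0,0,-20,0,0,0,0,0,-30,0,0,0,0,0,0,-36,0,0,0,0,0,-36,0,0,0,0,0,-36,0,0,0,0,0,-36,0,0,0,-1,0,0,0,0,0,-1.1]' | grep -E 'pos|contact'
python3 drive.py '[0,0,0,0,0,-1.2,0,0,0,0,0,-1.2,0,0,0,0,0,-1.2,0,0,0,0,0,-1.2,0,0,0,0,0,-1.2,0,0,0,0,0,-1.2,0,0,0,0,0,-1.2,0,0,0,0,0,-1.2]' >/dev/null
python3 drive.py '[0,0,0,0,0,-1.2,0,0,0,0,0,-1.2,0,0,0,0,0,-1.2,0,0,0,0,0,-0.4,0,0,0,0,0,0,0,0,0,0,0,0]' | grep -E 'pos|contact'
python3 -c "
from h import *
to(-.028,.055,.03)"
```

```text
tool_pos: [0.4157, 0.0958, 0.2242]
contact_force: [0.1, -1.1, 0.7]
tool_pos: [0.415, 0.0913, 0.2238]
contact_force: [-0.1, 0.5, 0.4]
now jig [-0.1063  0.0684] tip z 0.0458 rot [ 3.1403e+00 -2.0000e-04  1.3880e+00] t 19.75 F [-0.1  0.5  0.4]
tool move [-0.0129  0.0784  0.0159] rot [ 0.0013 -0.0002 -0.0065]
```

```bash
python3 drive.py '[0,26,16,0,0,-0.06,0,26,0,0,0,0,0,26,0,0,0,0,-8,0,0,0,0,0,-8,0,0,0,0,0,-6,0,0,0,0,0,-3,0,0,0,0,0,0,0,0,0,0,0]' | grep -E 'pos|contact'
python3 -c "
from h import *
to(-.028,.0373,.0287)"
```

```text
tool_pos: [0.4862, 0.0524, 0.2077]
contact_force: [-0.8, -0.9, 0.4]
now jig [-0.0294  0.0426] tip z 0.0297 rot [-3.1407e+00  2.0000e-04  1.3945e+00] t 20.4167 F [-0.8 -0.9  0.4]
tool move [-0.0053  0.0014  0.001 ] rot [-0.0008  0.0002  0.    ]
```

```bash
python3 drive.py '[-2,0,0,0,0,0,-2,0,0,0,0,0,0,0,0,0,0,0]' | grep -E 'pos|contact'
python3 drive.py '[-1,0,0,0,0,0,0,0,0,0,0,0]' | grep -E 'pos|contact'
```

```text
tool_pos: [0.4861, 0.049, 0.2078]
contact_force: [-0.1, 0.1, -0.6]
tool_pos: [0.4861, 0.0481, 0.2078]
contact_force: [0.7, 0.7, 0.1]
```

```bash
python3 drive.py '[-0.5,0,0,0,0,0,0,0,0,0,0,0]' | grep -E 'pos|contact'
python3 -c "
from h import *
to(-.028,.0371,.0287)"
```

```text
tool_pos: [0.4861, 0.0476, 0.2077]
contact_force: [0.6, 0.4, 1.1]
now jig [-0.0286  0.0379] tip z 0.0297 rot [-3.1416e+00  1.0000e-04  1.3959e+00] t 21.0 F [0.6 0.4 1.1]
tool move [-0.0008  0.0006  0.001 ] rot [-0.      0.0001  0.0014]
```

Units first: shifts go in mm and turns go in units of 0.1 rad. So -0.0005 m is -0.5.

```bash
python3 drive.py '[-0.5,0,0,0,0,0,0,0,0,0,0,0]' | grep -E 'pos|contact'
python3 drive.py '[-0.5,0,0,0,0,0,0,0,0,0,0,0]' | grep -E 'pos|contact'
python3 drive.py '[-0.4,0,0,0,0,0,0,0,0,0,0,0]' | grep -E 'pos|contact'
```

```text
tool_pos: [0.486, 0.0472, 0.2077]
contact_force: [0.8, 2.4, -0.3]
tool_pos: [0.486, 0.047, 0.2077]
contact_force: [-0.3, 4.7, -0.7]
tool_pos: [0.4859, 0.0469, 0.2077]
contact_force: [1.0, 5.8, -0.9]
```

The board meets resistance at the same place as before (TCP y 0.047), so it rests on the stop and the carriage hasn't slipped. Now I withdraw up and to the left, then hand in.

```bash
python3 drive.py '[2,0,0,0,0,0,10,0,0,0,0,0,30,0,0,0,0,0,20,0,-30,0,0,0,0,0,-40,0,0,0,0,0,-40,0,0,0,0,0,-40,0,0,0,0,0,0,0,0,0]' | grep -E 'time|pos|contact'
python3 drive.py '[0,0,0,0,0,0,0,0,0,0,0,0,0,0,0,0,0,0,0,0,0,0,0,0]' | grep contact
python3 -c "
from h import *
c=cam('side'); cv2.imwrite('pics/end.png',c['image'][:,:,::-1])
a=cv2.imread('pics/s4.png'); b=cv2.resize(c['image'][180:340,250:410,::-1],None,fx=3.5,fy=3.5,interpolation=cv2.INTER_CUBIC)
d=cv2.absdiff(a,b)
print('stops region diff', d[340:470,240:330].mean(), d[150:330,250:330].mean())
print(robot.hand_in())"
```

```text
time: 22.17
tool_pos: [0.4981, 0.1081, 0.3654]
contact_force: [1.1, 0.1, 0.7]
contact_force: [0.3, 0.4, 0.2]
stops region diff 2.55011396011396 6.19287037037037
the job is handed in; nothing more can be done
None
```

The yellow stop hangs fully down, the board lies flat against the fence with its end resting on the stop, the red and blue stops were not touched and were still up in the last picture I viewed, and the job was handed in at about 23 s (no verdict was returned).

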